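# Hang the painted tread on the rail and hold the inspection lamp on it

### The arm

A 6-joint arm with a two-finger parallel gripper is mounted at the origin on the work surface. World frame = base frame: x ahead of the robot, y to its left, z up, the work surface at z = 0. Lengths are in m, angles in rad, forces in N, time in s.
With the tool pointing down it reaches from about 0.35 to 0.975 m from the base axis. Payload 4.9 kg.
Tool frame: the origin (TCP) lies on the front face of the gripper's body, between the roots of the fingers; the fingertips stand 73 mm ahead of it and the grasp point (between the pads) lies 54 mm ahead of it (tip_extent is the distance from the TCP to the fingertips, in m); y points along the fingers, x is the direction in which the jaws open and shut, and the axes are right-handed (so a half turn about y gives the same grasp; the last joint's range is limited). The gripper opens to 85 mm and grips with 20 to 120 N. Pads are 22 mm wide; open, the fingers measure 114 mm over their backs; the gripper's body (76 mm by 85 mm) begins 54 mm behind the grasp point. The pads swing forward as they close: fully open they stand 13 mm farther back than shut.
Start: joints at [1.207, 0.053, 1.613, -0, 1.476, -0.119], TCP at [0.151, 0.606, 0.304] pointing down, gripper open.
Joint ranges: [-3.01, 3.01], [-1.01, 2.22], [0.06, 2.58], [-1.02, 4.17], [0.09, 2.62], [-3.14, 3.14]. Speed limits (rad/s): [2.57, 2.57, 3.14, 3.14, 3.14, 3.14].

### API

Orientations are given as a unit quaternion [w, x, y, z].
In Python, from plant import state, grab_frame, camera_info, job_done, tip_extent gives the robot as it stands.
- The arm moves only by the tool carry_out, never from a script. Its argument "rows" is a list that holds one entry, the list of rows, each a list of 7 numbers: the turn, a rotation vector about the world's x, y, z as a fraction of full scale, then the shift along the world's x, y, z as a fraction of full scale, then the finger opening in mm, from 0 to 85.4. A call has 1 to 5 rows; each row shifts and turns the commanded pose from where the row before left it; what a row does not reach is not made up. Full scale, the value 1, is 40 mm for a shift and 4 degrees for a turn. A row lasts 1/10 s, in which the tool goes at most 50 mm and 8.59 degrees, less where a joint would pass 70% of its speed; a pose out of reach is approached as far as the arm can. A call with a number of a shift or a turn outside -1 to 1 is refused whole. A call with a gripper value outside its range is refused whole. The fingers move at their own pace and stop on an object; the grip force is fixed at half the most. Time passes only in rows, so rows that do not move let the fingers close. It gives the time, the measured TCP pose, the force and the opening at its end, in the units of the state.
- state(): the state, without advancing time (a new reading comes with each control period).
- grab_frame(name): name is "scene" or "top" or "wrist"; returns the picture (400x640x3 uint8, blue, green, red); there is no depth.
- camera_info(name): a dict with "intrinsics" (3x3 intrinsics, pixels), "k1" (the pictures are not rectified: a ray, as slopes to the right and down, at radius r is drawn at 1 + k1 r^2 times it, then the intrinsics apply), "xyz" and "rotation" of the camera in the world; the wrist camera has in their place "tool_from_camera" (4x4, takes a point from camera to tool coordinates, whose origin is the TCP and whose axes are the tool frame's). Camera axes: x right, y down, z forward; pixel columns grow to the right and rows downward; lengths in m; the calibration is good to about 2 mm. A picture is of the moment at which its call begins: read the wrist's pose just before it. camera_info takes no time and is no camera call.
- job_done(): hands the job in, once; it reports no verdict.
The state is a dict: "time": time; "joint_pos": joint angles; "joint_vel": joint speeds; "joint_efforts": joint torques, N m; "tool_pos": TCP position; "tool_rot": TCP orientation; "contact_force": force on the tool from outside, world axes, zero at the start; "ft_torque": the same for the moment, N m; "gripper_width": opening from 0.0 (shut) to 1.0 (fully open).
Only numpy, scipy, OpenCV 4.12 (cv2) and the standard library are available. Lean on these libraries where they do the work, as an engineer would, in place of code of your own. Each camera call takes 0.05 s, during which the arm holds its last target.

### The job

Hook the red tread's hanger onto the rail at the white band, with the black ribbed face towards the robot, slide it along the rail (without lifting it off again) until it is centred in the red band, and let go of it. Then draw the yellow lamp straight up out of its charging cradle, lean it over about 45 degrees and finish while holding it still in the air, lens roughly 10 to 20 cm from the tread and pointing down at the middle of its ribbed face, as if to inspect the paint. The lamp must touch only the gripper at the end, and everything else on the bench stays where it is.

Things in the scene. Friction and masses are not known exactly. Their poses are not given: they have to be found in the camera images.
- hanger_tab (a point): centre of the blue grip tab (12 mm along x, 36 along y, 42 tall; grip it across either) on top of the hanger: z up, x from ribbed face to plain back, y along the tread. The hanger is one rigid loose piece, 177 mm tall, 0.2 to 0.4 kg, first standing upright on the bench, ribbed face to the robot within 0.4 rad. This point is 159 mm above its underside; the steel hook begins 21 mm below it.
- hook_seat (a point): where the rail's axis lies in the hook once hung, 34 mm below the tab's centre, same axes. The hook, 36 mm wide, is an inverted V here; its spine, 16 mm to -x, runs down to the tread's top 55 mm below; its free lip, 16 mm to +x, ends 8 mm below. So bring the hanger from the robot's side towards +x with this point about 30 mm above the rail's axis (18 to 44), then lower it 30 mm to seat.
- tread_face (a point): centre of the black ribbed face (80 by 60 mm) of the red tread, a block 36 (x) by 90 (y) by 70 mm (z) under the hook; it is 20 mm to -x of and 90 mm below hook_seat, same axes
- rail: fixed round steel rail, 12 mm thick and 460 mm long, axis 180 mm above the bench, on two end posts; origin on the bench under its middle, y along the rail, x away from the robot. It stands in a different place and yaw (up to 0.12 rad) each time.
- white_band: white painted band on the rail, 90 mm long, where the hanger is hooked on; origin on the rail's axis at the band's middle, y along the rail, x away from the robot. Paint only, the hanger slides over it. It may lie left or right of the red band.
- red_band: red painted band on the rail, 60 mm long, the mark to slide to; origin on the rail's axis at the band's middle, y along the rail, x away from the robot; paint only
- lamp_handle (a point): grip point of the yellow lamp, 100 mm above its lens and 32 mm below its tail. The lamp is a loose straight stick, 132 mm long, 0.13 to 0.21 kg, first standing lens down in its cradle; z points from lens to tail. Handle of rectangular section, 26 mm (x) by 34 mm (y), from 52 to 132 mm above the lens; round black head of 40 mm diameter below it, 46 mm tall.
- lamp_lens (a point): centre of the lamp's lens, its lower end; same axes as lamp_handle, the beam shines along -z
- cradle: fixed charging cradle: black foot of 84 mm diameter and grey upright cup, 56 mm outside, 47 mm inside, rim 50 mm above the bench, inner floor 8 mm above the bench; origin on the bench under its middle
- hanger: the whole hanger with tab, hook and tread; origin at the centre of the tread's underside, same axes as hanger_tab
- lamp: the whole lamp; origin at its lens
- jar: bystander: small jar, 48 mm wide, 62 mm tall; origin at its underside
- tin: bystander: paint tin, 74 mm wide, 85 mm tall; origin at its underside
- mug: bystander: white mug, 80 mm wide, 90 mm tall; origin at its underside
- brush: bystander: brush lying on the bench; origin at its underside
- screwdriver: bystander: orange screwdriver lying beyond the rail; origin at its underside
- wrench: bystander: wrench lying on the bench; origin at its underside
Things that resemble listed ones, but are neither listed nor needed, are in the scene too. Leave any green look-alike of the lamp alone.

How it is judged:
On the way, in this order (a step that is already met when the one before it is completed fails the run):
1. the hanger hangs on the rail within the white band (within 40 mm of its middle) (x of hook_seat in the frame of white_band between -0.009 and 0.009 m and z of hook_seat in the frame of white_band between -0.009 and 0.009 m and y of hook_seat in the frame of white_band between -0.04 and 0.04 m and contact force between hanger and rail above 1 N), for 0.1 s.
2. the hanger hangs on the rail within 15 mm of the red band's middle, let go (x of hook_seat in the frame of red_band between -0.009 and 0.009 m and z of hook_seat in the frame of red_band between -0.009 and 0.009 m and y of hook_seat in the frame of red_band between -0.015 and 0.015 m and contact force between hanger and rail above 1 N and angle between hook_seat's own z axis and vertical below 0.25 rad and contact force between hanger and the fingers below 0.1 N), for 0.2 s.
3. the lamp is drawn up out of its cradle, still upright, its lens above the cup (z of lamp_lens in the frame of cradle between 0.052 and 0.15 m and horizontal distance between lamp_lens and cradle below 0.05 m and angle between lamp_lens's own z axis and vertical below 0.35 rad and contact force between lamp and the fingers above 1 N), for 0.05 s.
At the end, for the whole second after the job is handed in: Hanger at rest on the rail, let go, within 15 mm of the red band's middle. Lamp held still, touching only the gripper, lens over 110 mm up, leaning 26 to 64 degrees, 60 to 240 mm in front of the ribbed face, beam line within 28 mm of its middle in each of the lamp's cross axes (all of step 2 and linear speed of each of hanger, lamp below 0.03 m/s and x of tread_face in the frame of red_band below 0 m and angle between lamp_lens's own z axis and vertical between 0.45 and 1.12 rad and x of tread_face in the frame of lamp_lens between -0.028 and 0.028 m and y of tread_face in the frame of lamp_lens between -0.028 and 0.028 m and z of tread_face in the frame of lamp_lens between -0.24 and -0.06 m and x of lamp_lens in the frame of tread_face below -0.03 m and height (world z) of lamp_lens above 0.11 m and contact force between lamp and the fingers above 1 N and contact force between lamp and cradle below 0.05 N and contact force between lamp and hanger below 0.05 N and contact force between lamp and rail below 0.05 N); the arm keeps its last pose, push and grip.
It fails at once if the hanger is lifted off over the rail anywhere but at the white band (x of hook_seat in the frame of red_band between -0.02 and 0.02 m and z of hook_seat in the frame of red_band above 0.016 m and not (y of hook_seat in the frame of white_band between -0.07 and 0.07 m)).
It fails at once if a bystander is disturbed (moved more than 30 mm) (distance of any of jar, tin, mug, brush, screwdriver, wrench from where it was at the start of the episode above 0.03 m).
It also fails if it takes over 56 s, if anything falls off the work surface, if the arm or the gripper's body presses on something with over 40 N, if the wrist force passes 120 N, or if a joint passes its speed limit or range.

## Working session

There is one attempt and no reset: what is moved stays moved. The work goes in short steps, Python scripts to look and compute and a tool call to move; the robot and the scene stay as the last step left them, time stands still between calls to the robot, and variables do not carry over. Pictures are saved under pics/ and viewed, and the job is handed in when it is done.

Besides the shell and the picture viewer there is one more tool, called after "Request:" by a JSON object that holds its "name" and its "arguments", one argument or row to a line. carry_out: Moves the arm, as the interface text tells. Shift numbers are shares of 40 mm and turn numbers shares of 4 degrees, none past 1 either way. Its arguments: {"type":"object","properties":{"rows":{"type":"array"}},"required":["rows"]}

```bash
ls; mkdir -p pics; python3 - <<'E'
from plant import *
import cv2
print(state()); 
for n in("scene","top","wrist"):
    print(n,camera_info(n))
    cv2.imwrite(f"pics/{n}0.png",grab_frame(n))
print(tip_extent)
E
```

```text
pics
{'time': 0.0, 'joint_pos': array([ 1.20700424e+00,  5.33669254e-02,  1.61431909e+00, -2.69512611e-06,
        1.47603004e+00, -1.19016779e-01]), 'joint_vel': array([-0.00047571, -0.00110481, -0.00031762,  0.00033388,  0.00151398,
       -0.00095167]), 'joint_efforts': array([-1.75155146e-03, -3.93661094e+01, -3.70183611e+01, -1.90007281e-04,
        6.93278213e-03,  2.87763434e-06]), 'tool_pos': array([0.15129644, 0.60590679, 0.30264165]), 'tool_rot': array([-0.55691143,  0.55769015,  0.43457677, -0.43586052]), 'contact_force': array([ 0.47924648, -0.22925615,  0.56213946]), 'ft_torque': array([ 0.02577011, -0.02722915, -0.01104355]), 'gripper_width': 0.9992963477361531}
scene {'intrinsics': array([[442.53827248,   0.        , 320.98902696],
       [  0.        , 442.53827248, 202.11270589],
       [  0.        ,   0.        ,   1.        ]]), 'k1': 0.017488397894639383, 'xyz': array([ 1.14545659, -0.07889463,  0.9954351 ]), 'rotation': array([-0.2193619 ,  0.71489214,  0.63345228, -0.19886627])}
top {'intrinsics': array([[392.20058021,   0.        , 321.17092584],
       [  0.        , 392.20058021, 199.77398917],
       [  0.        ,   0.        ,   1.        ]]), 'k1': -0.08440491462535336, 'xyz': array([0.3341576 , 0.01043421, 1.11640671]), 'rotation': array([-0.07477021,  0.70535433, -0.70195987,  0.06431966])}
wrist {'intrinsics': array([[322.73257363,   0.        , 322.55052514],
       [  0.        , 322.73257363, 199.64997404],
       [  0.        ,   0.        ,   1.        ]]), 'k1': 0.0025329013588896725, 'tool_from_camera': array([[ 9.99999313e-01,  2.66965947e-05,  1.17168273e-03,
         1.59000134e-03],
       [-1.09750365e-03, -3.29386600e-01,  9.44194505e-01,
        -7.05683465e-02],
       [ 4.11143368e-04, -9.44195143e-01, -3.29386344e-01,
         8.51831779e-02],
       [ 0.00000000e+00,  0.00000000e+00,  0.00000000e+00,
         1.00000000e+00]])}
0.0726
```

View pics/scene0.png

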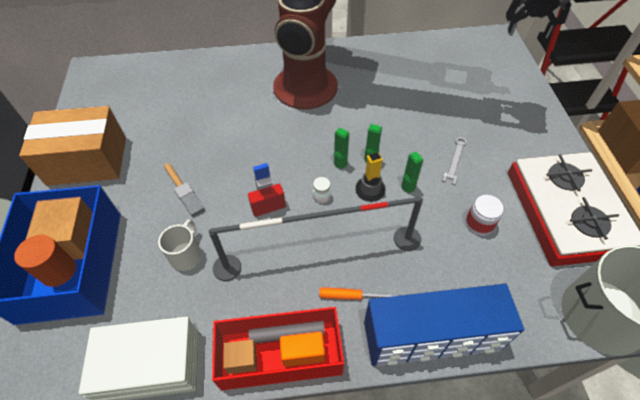

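View pics/top0.png

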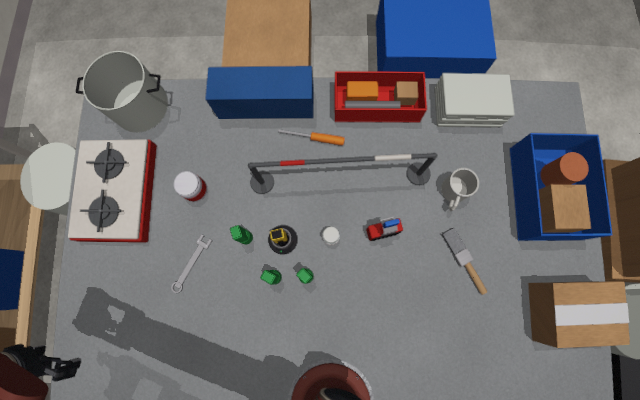

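View pics/wrist0.png

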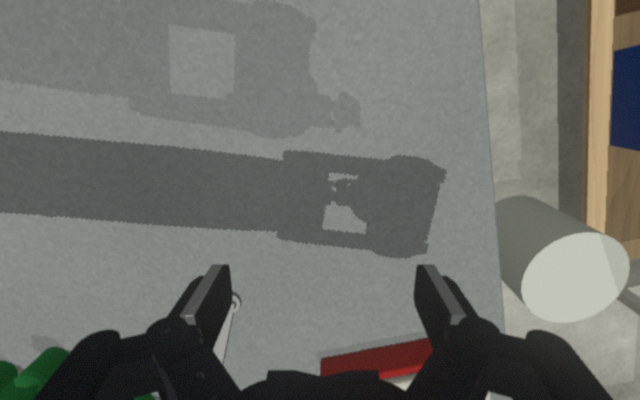

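```bash
cat > h.py <<'E'
import numpy as np, cv2
from plant import *
from scipy.spatial.transform import Rotation as R
def q2R(q): return R.from_quat([q[1],q[2],q[3],q[0]]).as_matrix()
def cam(n,st=None):
    c=camera_info(n)
    if n=="wrist":
        s=st or state(); T=c["tool_from_camera"]; A=q2R(s["tool_rot"])
        return c["intrinsics"],c["k1"],A@T[:3,:3],A@T[:3,3]+s["tool_pos"]
    return c["intrinsics"],c["k1"],q2R(c["rotation"]),np.array(c["xyz"])
def ray(C,u,v):
    K,k,Rm,t=C
    d=np.array([(u-K[0,2])/K[0,0],(v-K[1,2])/K[1,1]]);s=d.copy()
    for _ in range(20): s=d/(1+k*(s@s))
    r=Rm@np.array([s[0],s[1],1]); return t,r/np.linalg.norm(r)
def atz(C,u,v,z):
    t,r=ray(C,u,v); return t+r*(z-t[2])/r[2]
def proj(C,P):
    K,k,Rm,t=C; p=Rm.T@(np.asarray(P)-t); s=p[:2]/p[2]; s=s*(1+k*(s@s))
    return K[0,0]*s[0]+K[0,2],K[1,1]*s[1]+K[1,2]
def tri(rs):
    A=np.zeros((3,3));b=np.zeros(3)
    for t,r in rs:
        M=np.eye(3)-np.outer(r,r);A+=M;b+=M@t
    x=np.linalg.solve(A,b); return x,[np.linalg.norm((np.eye(3)-np.outer(r,r))@(x-t)) for t,r in rs]
def crop(n,im,x,y,w,h,f):
    c=cv2.resize(im[y:y+h,x:x+w],None,fx=f,fy=f,interpolation=cv2.INTER_CUBIC); cv2.imwrite(n,c)
E
python3 - <<'E'
from h import *
t=cv2.imread("pics/top0.png");s=cv2.imread("pics/scene0.png")
crop("pics/t1.png",t,225,130,225,160,3.5)
crop("pics/s1.png",s,200,115,240,170,3.3)
T=cam("top");S=cam("scene")
print(T[2],S[2])
print(proj(T,[0,0,0]),proj(S,[0,0,0]))
E
```

```text
[[ 0.00623063 -0.98064249  0.19570767]
 [-0.99987926 -0.0033235   0.01517935]
 [-0.01423508 -0.19577862 -0.98054479]] [[ 0.11838084  0.81845275 -0.56224645]
 [ 0.99294748 -0.10123713  0.06169562]
 [-0.00642527 -0.56558478 -0.82466513]]
(np.float64(330.18976198746964), np.float64(403.00403902556775)) (np.float64(305.65543960532807), np.float64(86.81188132216207))
```

View pics/t1.png

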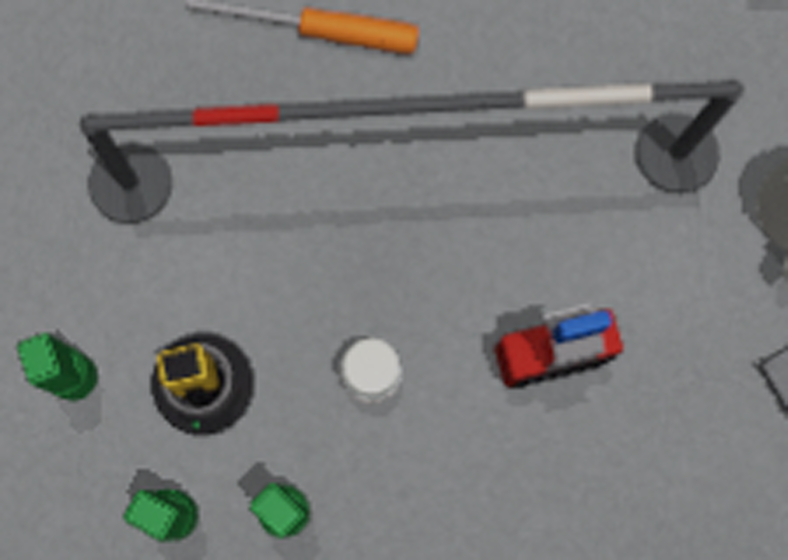

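View pics/s1.png

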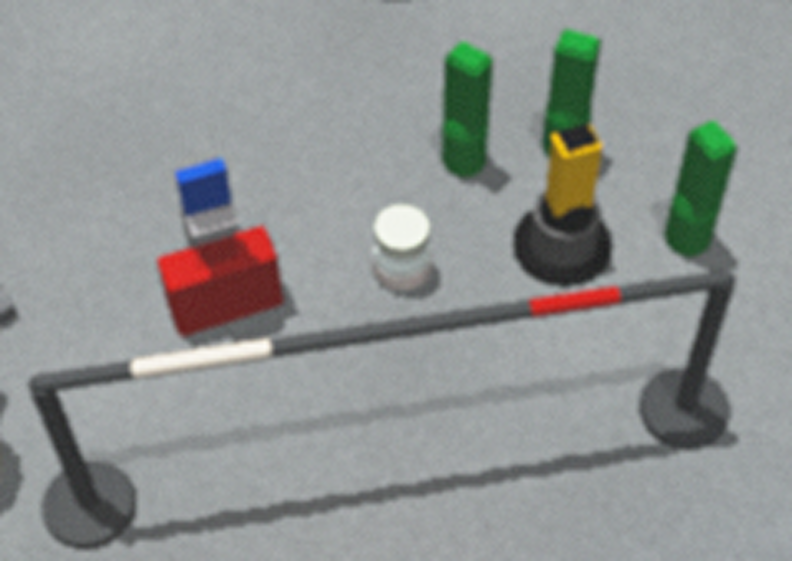

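```bash
python3 - <<'E'
from h import *
np.set_printoptions(precision=4,suppress=True)
T=cam("top");S=cam("scene")
t=lambda x,y:(225+x/3.5,130+y/3.5)
s=lambda x,y:(200+x/3.3,115+y/3.3)
def z(n,p,h,C=T,f=t): print(n,atz(C,*f(*p),h))
for n,a,b in [("whiteL",(525,98),(272,348)),("whiteR",(652,94),(132,367)),("redL",(193,116),(620,295)),("redR",(278,113),(533,306)),("railL",(91,124),(723,277)),("railR",(736,90),(40,384))]:
    print(n,tri([ray(T,*t(*a)),ray(S,*s(*b))]),atz(T,*t(*a),.18),atz(S,*s(*b),.18))
print("tab",tri([ray(T,*t(582,322)),ray(S,*s(202,168))]))
z("tabtopT",(582,322),.179);z("tabtopS",(202,168),.179,S,s)
z("tabL",(557,328),.179);z("tabR",(609,315),.179)
z("jar",(372,365),.062);z("cradleT",(203,383),.0);z("cradleS",(563,250),0,S,s)
z("lampT",(183,365),.14);z("lampS",(576,137),.14,S,s)
for p in [(40,355),(150,513),(280,508)]: z("green",p,.13)
for p in [(620,353),(510,386),(497,350)]: z("tread",p,.07)
z("mug",(800,200),.0)
E
```

```text
whiteL (array([ 0.6274, -0.1076,  0.1805]), [np.float64(0.0007805189264849676), np.float64(0.0007805189264849405)]) [ 0.6275 -0.1084  0.18  ] [ 0.6272 -0.1068  0.18  ]
whiteR (array([ 0.6309, -0.1988,  0.1805]), [np.float64(0.00029287974872223543), np.float64(0.00029287974872221065)]) [ 0.631  -0.1992  0.18  ] [ 0.6306 -0.1986  0.18  ]
redL (array([0.6138, 0.1283, 0.18  ]), [np.float64(0.000651701417254311), np.float64(0.0006517014172543035)]) [0.6137 0.1277 0.18  ] [0.6139 0.129  0.18  ]
redR (array([0.6159, 0.0682, 0.1807]), [np.float64(0.0010520061647821771), np.float64(0.0010520061647821992)]) [0.616  0.0672 0.18  ] [0.6155 0.0693 0.18  ]
railL (array([0.6079, 0.2008, 0.1799]), [np.float64(0.0003595018969418293), np.float64(0.00035950189694174004)]) [0.6078 0.2005 0.18  ] [0.6079 0.2012 0.18  ]
railR (array([ 0.635 , -0.2594,  0.1783]), [np.float64(0.000953921887955297), np.float64(0.0009539218879552601)]) [ 0.6344 -0.2598  0.18  ] [ 0.6363 -0.258   0.18  ]
tab (array([ 0.4673, -0.1455,  0.1779]), [np.float64(0.0008110776468655445), np.float64(0.0008110776468655803)])
tabtopT [ 0.4672 -0.1445  0.179 ]
tabtopS [ 0.468  -0.1462  0.179 ]
tabL [ 0.463  -0.1271  0.179 ]
tabR [ 0.4721 -0.1633  0.179 ]
jar [ 0.4498 -0.0011  0.062 ]
cradleT [0.4412 0.136  0.    ]
cradleS [ 0.4458  0.1367 -0.    ]
lampT [0.4406 0.1349 0.14  ]
lampS [0.4405 0.1355 0.14  ]
green [0.4482 0.2408 0.13  ]
green [0.336 0.157 0.13 ]
green [0.3403 0.0646 0.13  ]
tread [ 0.4587 -0.1911  0.07  ]
tread [ 0.4333 -0.1062  0.07  ]
tread [ 0.4608 -0.0967  0.07  ]
mug [ 0.5961 -0.3609  0.    ]
```

```bash
cat >> h.py <<'E'
np.set_printoptions(precision=4,suppress=True)
def plan(xaxis,pos,yaxis=(0,0,-1)):
    """rows*units to reach tool x=xaxis, tool y=yaxis, TCP pos; prints for both jaw signs"""
    s=state();A=q2R(s["tool_rot"])
    y=np.array(yaxis,float);y/=np.linalg.norm(y)
    for sg in(1,-1):
        x=sg*np.array(xaxis,float);x-=y*(x@y);x/=np.linalg.norm(x)
        B=np.stack([x,y,np.cross(x,y)],1)
        rv=R.from_matrix(B@A.T).as_rotvec()
        print("sign",sg,"turn total units",np.degrees(rv)/4,"j",s["joint_pos"])
    print("shift units",(np.array(pos)-s["tool_pos"])/.04,"pos",s["tool_pos"])
E
python3 - <<'E'
from h import *
s=state();print(q2R(s["tool_rot"]))
yw=.28
plan([np.cos(yw),np.sin(yw),0],[.467,-.1455,.161+.054+.08])
plan([-np.sin(yw),np.cos(yw),0],[.467,-.1455,.161+.054+.08])
E
```

```text
[[ 0.2424 -0.0006 -0.9702]
 [ 0.9702 -0.0015  0.2424]
 [-0.0016 -1.      0.0002]]
sign 1 turn total units [  0.0154  -0.0192 -14.9828] j [ 1.207   0.0532  1.614   0.      1.476  -0.119 ]
sign -1 turn total units [ 0.0222  0.0177 30.0172] j [ 1.207   0.0532  1.614   0.      1.476  -0.119 ]
shift units [  7.8916 -18.7879  -0.1981] pos [0.1513 0.606  0.3029]
sign 1 turn total units [ 0.0236 -0.0026  7.5172] j [ 1.207   0.0532  1.614   0.      1.476  -0.119 ]
sign -1 turn total units [ -0.0035  -0.0316 -37.4828] j [ 1.207   0.0532  1.614   0.      1.476  -0.119 ]
shift units [  7.8916 -18.7879  -0.1981] pos [0.1513 0.606  0.3029]
```

Request:
{"name": "carry_out", "arguments": {
  "rows": [
    [[0, 0, -0.75, 0.9, -0.8, 0, 60], [0, 0, -0.75, 0.9, -0.8, 0, 60], [0, 0, -0.75, 0.9, -0.8, 0, 60], [0, 0, -0.75, 0.9, -0.8, 0, 60], [0, 0, -0.75, 0.9, -0.8, 0, 60]]
  ]
}}

```text
time: 0.65
tool_pos: [0.3324, 0.4448, 0.3036]
tool_rot: [-0.61, 0.61, 0.358, -0.358]
contact_force: [0.4, 1.0, -0.9]
gripper_width: 0.702
```

Request:
{"name": "carry_out", "arguments": {
  "rows": [
    [[0, 0, -0.75, 0.9, -0.8, 0, 60], [0, 0, -0.75, 0.9, -0.8, 0, 60], [0, 0, -0.75, 0.5, -1, 0, 60], [0, 0, -0.75, 0.5, -1, 0, 60], [0, 0, -0.75, 0.3, -1, 0, 60]]
  ]
}}

```text
time: 1.15
tool_pos: [0.4563, 0.2605, 0.3035]
tool_rot: [-0.651, 0.651, 0.275, -0.275]
contact_force: [0.5, 1.0, 0.3]
gripper_width: 0.703
```

Request:
{"name": "carry_out", "arguments": {
  "rows": [
    [[0, 0, -0.75, 0.2, -1, 0, 60], [0, 0, -0.75, 0, -1, 0, 60], [0, 0, -0.75, 0, -1, 0, 60], [0, 0, -0.75, 0, -1, 0, 60], [0, 0, -0.75, 0, -1, 0, 60]]
  ]
}}

```text
time: 1.65
tool_pos: [0.463, 0.0608, 0.3036]
tool_rot: [0.682, -0.682, -0.188, 0.188]
contact_force: [0.7, 0.4, 0.4]
gripper_width: 0.702
```

```bash
python3 - <<'E'
from h import *
yw=.28
plan([np.cos(yw),np.sin(yw),0],[.467,-.1455,.161+.054+.08])
cv2.imwrite("pics/w1.png",grab_frame("wrist"))
E
```

```text
sign 1 turn total units [-0.0004 -0.0016 -3.7046] j [-0.0289 -0.3409  1.9671  0.      1.5155 -0.5676]
sign -1 turn total units [ 0.0024 -0.0005 41.2954] j [-0.0289 -0.3409  1.9671  0.      1.5155 -0.5676]
shift units [ 0.0995 -5.1583 -0.216 ] pos [0.463  0.0608 0.3036]
```

View pics/w1.png

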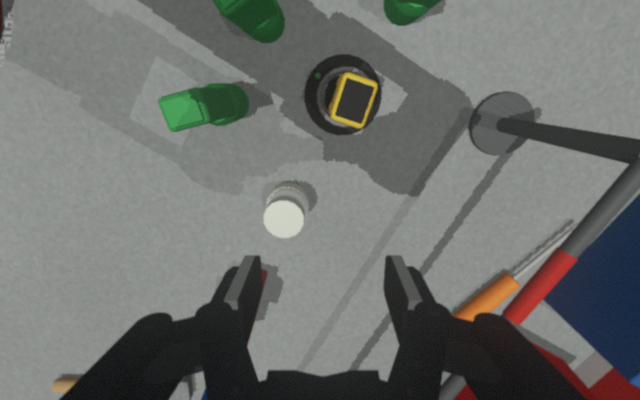

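```bash
python3 - <<'E'
from h import *
im=cv2.imread("pics/w1.png"); crop("pics/w1c.png",im,300,45,90,100,6)
E
```

```text
(no output)
```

View pics/w1c.png

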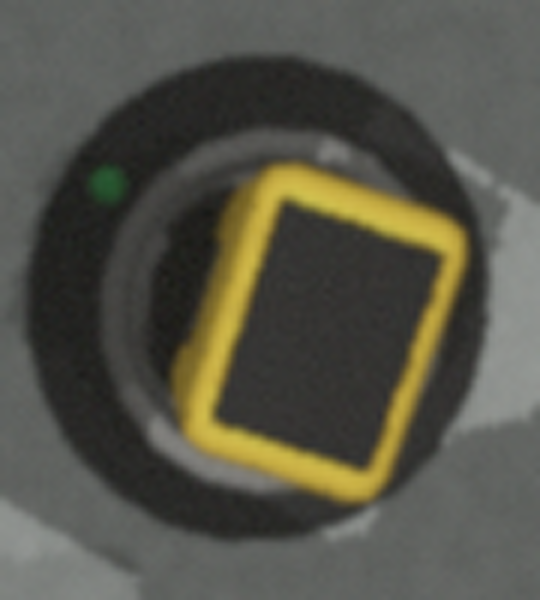

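Request:
{"name": "carry_out", "arguments": {
  "rows": [
    [[0, 0, -0.74, 0, -1, 0, 60], [0, 0, -0.74, 0, -1, 0, 60], [0, 0, -0.74, 0, -1, 0, 60], [0, 0, -0.74, 0.1, -0.6, 0, 60], [0, 0, -0.74, 0, 0, 0, 60]]
  ]
}}

```text
time: 2.2
tool_pos: [0.4674, -0.0841, 0.3036]
tool_rot: [-0.7, 0.701, 0.097, -0.098]
contact_force: [0.5, 0.2, 0.1]
gripper_width: 0.702
```

```bash
python3 - <<'E'
from h import *
st={"tool_pos":np.array([.463,.0608,.3036]),"tool_rot":np.array([.682,-.682,-.188,.188])}
C=cam("wrist",st)
P=[atz(C,300+x/6,45+y/6,.140) for x,y in [(272,163),(466,228),(375,500),(188,432)]]
for p in P:print(p)
print("lamp",np.mean(P,0),"long",P[0]-P[3],P[1]-P[2],"short",P[1]-P[0])
cv2.imwrite("pics/w2.png",grab_frame("wrist"))
yw=.28
plan([np.cos(yw),np.sin(yw),0],[.467,-.1455,.161+.054+.08])
E
```

```text
[0.4276 0.1517 0.14  ]
[0.4502 0.1572 0.14  ]
[0.458  0.1264 0.14  ]
[0.4348 0.1217 0.14  ]
lamp [0.4427 0.1393 0.14  ] long [-0.0072  0.03    0.    ] [-0.0078  0.0308  0.    ] short [0.0226 0.0055 0.    ]
sign 1 turn total units [-0.0033 -0.0106  0.0557] j [-0.3326 -0.3197  1.9509 -0.      1.5111 -0.6087]
sign -1 turn total units [ -0.0166   0.0052 -44.9443] j [-0.3326 -0.3197  1.9509 -0.      1.5111 -0.6087]
shift units [-0.0093 -1.5634 -0.2129] pos [ 0.4674 -0.083   0.3035]
```

View pics/w2.png

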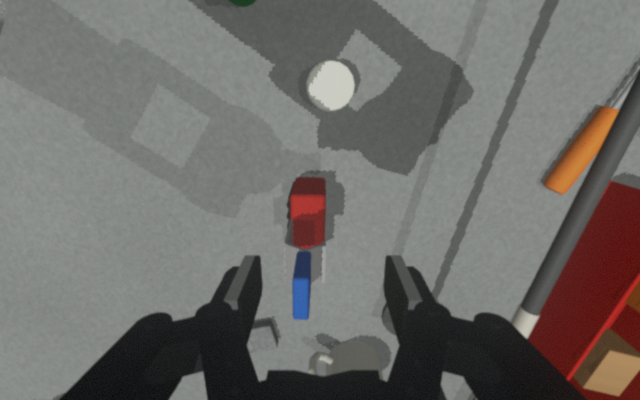

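```bash
python3 - <<'E'
from h import *
im=cv2.imread("pics/w2.png"); crop("pics/w2c.png",im,270,165,90,165,3.6)
C=cam("wrist")
for p in [(301.5,318),(302.5,278)]: print(atz(C,*p,.179))
E
```

```text
[ 0.4732 -0.1573  0.179 ]
[ 0.4653 -0.1243  0.179 ]
```

View pics/w2c.png

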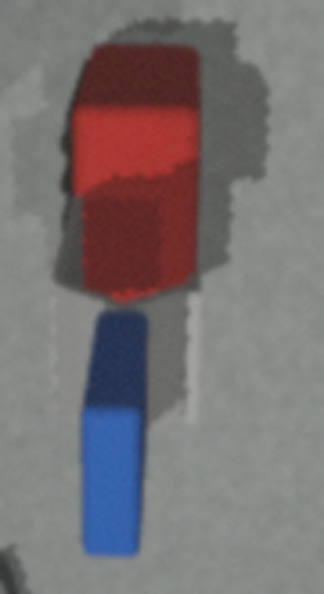

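Request:
{"name": "carry_out", "arguments": {
  "rows": [
    [[0, 0, -0.3, 0, -0.8, 0, 45], [0, 0, 0, 0.01, -0.71, 0, 45], [0, 0, 0, 0, 0, -0.7, 45], [0, 0, 0, 0, 0, -0.7, 45], [0, 0, 0, 0, 0, 0, 45]]
  ]
}}

```text
time: 2.75
tool_pos: [0.4657, -0.1408, 0.2432]
tool_rot: [0.703, -0.699, -0.09, 0.095]
contact_force: [0.3, -0.2, -0.8]
gripper_width: 0.528
```

```bash
python3 - <<'E'
from h import *
print(state()["tool_pos"])
cv2.imwrite("pics/w3.png",grab_frame("wrist"))
E
```

```text
[ 0.4657 -0.1408  0.2432]
```

View pics/w3.png

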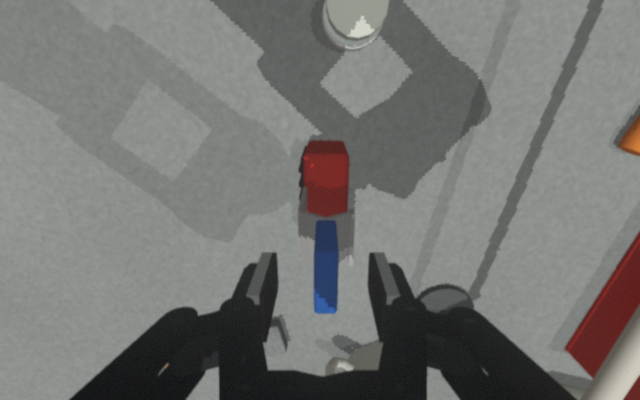

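Request:
{"name": "carry_out", "arguments": {
  "rows": [
    [[0, 0, 0, 0.04, -0.07, -0.35, 45], [0, 0, 0, 0, 0, -0.33, 45], [0, 0, 0, 0, 0, 0, 0], [0, 0, 0, 0, 0, 0, 0], [0, 0, 0, 0, 0, 0, 0]]
  ]
}}

```text
time: 3.3
tool_pos: [0.4696, -0.1449, 0.221]
tool_rot: [-0.701, 0.701, 0.092, -0.092]
contact_force: [-0.2, -0.1, -3.2]
gripper_width: 0.133
```

Request:
{"name": "carry_out", "arguments": {
  "rows": [
    [[0, 0, 0, 0, 0, 0, 0], [0, 0, 0, 0, 0, 0, 0], [0, 0, 0, 0, 0, 0, 0]]
  ]
}}

```text
time: 3.6
tool_pos: [0.4695, -0.1449, 0.2209]
tool_rot: [-0.701, 0.701, 0.092, -0.092]
contact_force: [-0.4, 0.1, -0.2]
gripper_width: 0.127
```

```bash
python3 - <<'E'
from h import *
s=state();print(s["tool_pos"],s["contact_force"],s["gripper_width"]);print(q2R(s["tool_rot"]))
cv2.imwrite("pics/w4.png",grab_frame("wrist"))
E
```

```text
[ 0.4695 -0.1449  0.2209] [-0.3501  0.0588 -0.2004] 0.12715147476576075
[[ 0.966   0.0003 -0.2584]
 [ 0.2584 -0.0001  0.966 ]
 [ 0.0003 -1.     -0.0001]]
```

View pics/w4.png

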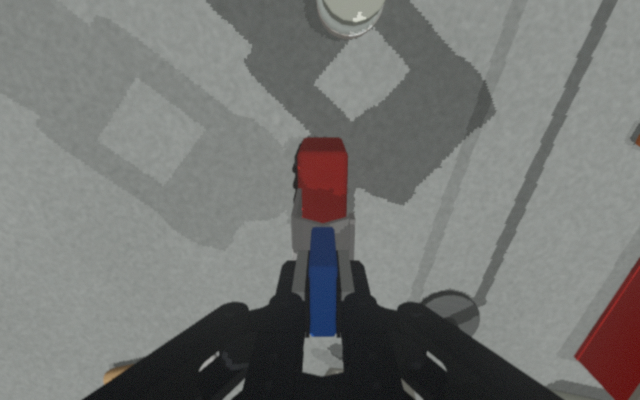

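Request:
{"name": "carry_out", "arguments": {
  "rows": [
    [[0, 0, 0, 0, 0, 0.6, 0], [0, 0, 0, 0, 0, 0.8, 0], [0, 0, 0, 0, 0, 0.8, 0], [0, 0, -0.5, 0.3, 0, 0, 0], [0, 0, -0.5, 0.3, 0, 0, 0]]
  ]
}}

```text
time: 4.15
tool_pos: [0.494, -0.145, 0.3101]
tool_rot: [-0.703, 0.704, 0.068, -0.066]
contact_force: [-0.6, 0.1, -3.7]
gripper_width: 0.129
```

Request:
{"name": "carry_out", "arguments": {
  "rows": [
    [[0, 0, -0.5, 0.3, -0.05, 0, 0], [0, 0, -0.5, 0.3, -0.05, 0, 0], [0, 0, -0.5, 0.3, -0.05, 0, 0], [0, 0, -0.4, 0.3, -0.05, 0, 0], [0, 0, 0, 0, 0, 0, 0]]
  ]
}}

```text
time: 4.65
tool_pos: [0.542, -0.1529, 0.3078]
tool_rot: [0.707, -0.707, -0.021, 0.021]
contact_force: [-0.7, -0.0, -2.9]
gripper_width: 0.122
```

```bash
python3 - <<'E'
from h import *
s=state();print(s["tool_pos"],s["contact_force"],s["gripper_width"]);print(q2R(s["tool_rot"]))
plan([np.cos(.059),np.sin(.059),0],[.629,-.153,.309])
crop("pics/s2.png",grab_frame("scene"),190,90,200,170,3.5)
crop("pics/t2.png",grab_frame("top"),330,130,130,110,5)
E
```

```text
[ 0.542  -0.1529  0.3078] [-0.6564 -0.0463 -2.9125] 0.12192151055726297
[[ 0.9982 -0.001  -0.0592]
 [ 0.0592  0.0005  0.9982]
 [-0.001  -1.      0.0006]]
sign 1 turn total units [-0.0073 -0.015  -0.003 ] j [-0.4071 -0.0961  1.7529  0.      1.486  -0.4663]
sign -1 turn total units [ 0.0236 -0.0114 44.997 ] j [-0.4071 -0.0961  1.7529  0.      1.486  -0.4663]
shift units [ 2.1745 -0.0022  0.0298] pos [ 0.542  -0.1529  0.3078]
```

View pics/s2.png

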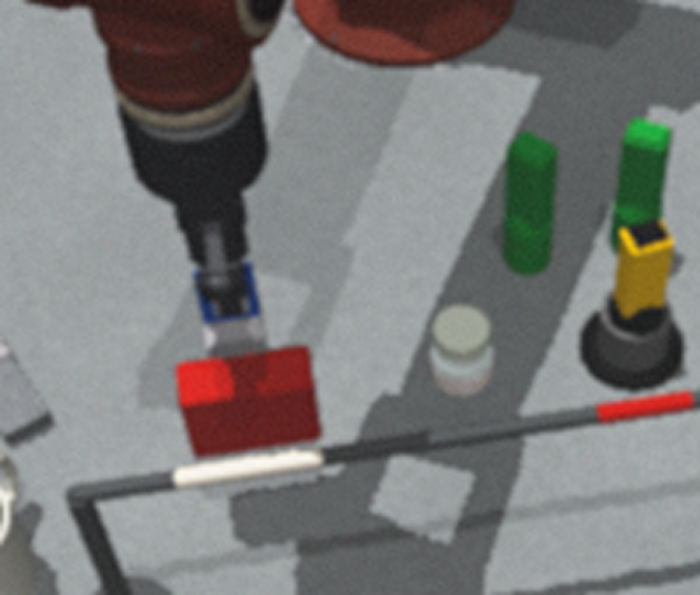

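View pics/t2.png

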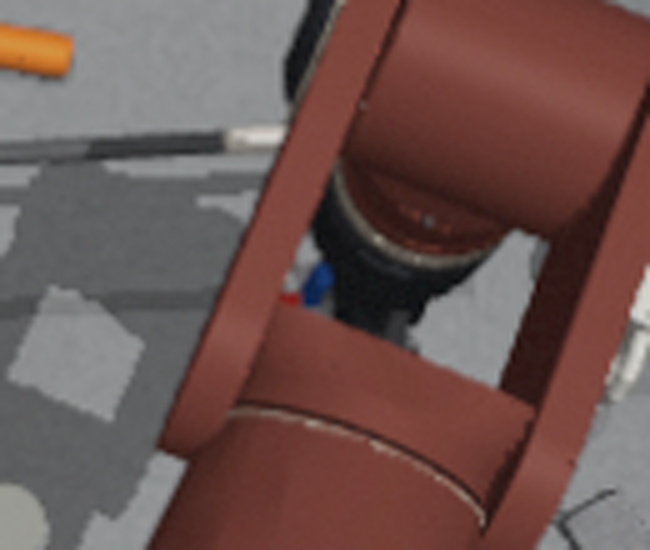

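```bash
python3 - <<'E'
from h import *
S=cam("scene");s=state();A=q2R(s["tool_rot"]);x=A[:,0];y=-A[:,2]*-1
y=np.array([-x[1],x[0],0])
for oy in (-.045,.045):
  for z in(.0,.07):
    P=s["tool_pos"]+x*.018+y*oy; P[2]=s["tool_pos"][2]-.2209+z
    u,v=proj(S,P);print(oy,z,(u-190)*3.5,(v-90)*3.5)
E
```

```text
-0.045 0.0 197.65005996679912 461.8285326504234
-0.045 0.07 182.08300344415733 405.1859136433232
0.045 0.0 327.01622996207277 441.8891791242732
0.045 0.07 318.901956264754 384.61677972135163
```

Request:
{"name": "carry_out", "arguments": {
  "rows": [
    [[0, 0, 0, 0.55, 0, 0.03, 0], [0, 0, 0, 0.55, 0, 0.02, 0], [0, 0, 0, 0.55, 0, 0, 0], [0, 0, 0, 0.52, 0, 0, 0], [0, 0, 0, 0, 0, 0, 0]]
  ]
}}

```text
time: 5.25
tool_pos: [0.6292, -0.1527, 0.3102]
tool_rot: [0.707, -0.707, -0.021, 0.021]
contact_force: [-0.8, -0.7, -3.5]
gripper_width: 0.129
```

```bash
python3 - <<'E'
from h import *
s=state();print(s["tool_pos"],s["contact_force"],s["gripper_width"])
plan([np.cos(.059),np.sin(.059),0],[.629,-.153,.309])
crop("pics/s3.png",grab_frame("scene"),190,90,200,170,3.5)
cv2.imwrite("pics/w5.png",grab_frame("wrist"))
E
```

```text
[ 0.6292 -0.1527  0.3102] [-0.804  -0.6528 -3.4582] 0.1288879506669948
sign 1 turn total units [-0.0037 -0.0004 -0.0137] j [-0.353   0.1013  1.551   0.0002  1.4893 -0.413 ]
sign -1 turn total units [ 0.0006 -0.0058 44.9863] j [-0.353   0.1013  1.551   0.0002  1.4893 -0.413 ]
shift units [-0.0049 -0.0078 -0.0309] pos [ 0.6292 -0.1527  0.3102]
```

View pics/s3.png

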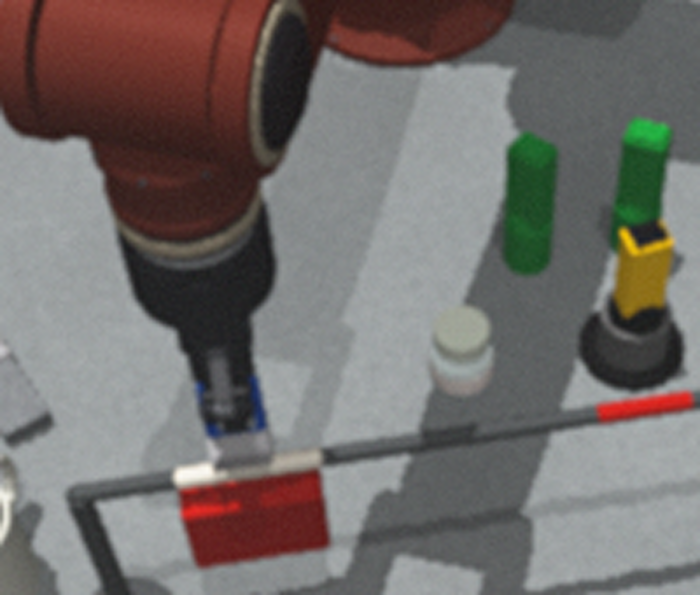

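View pics/w5.png

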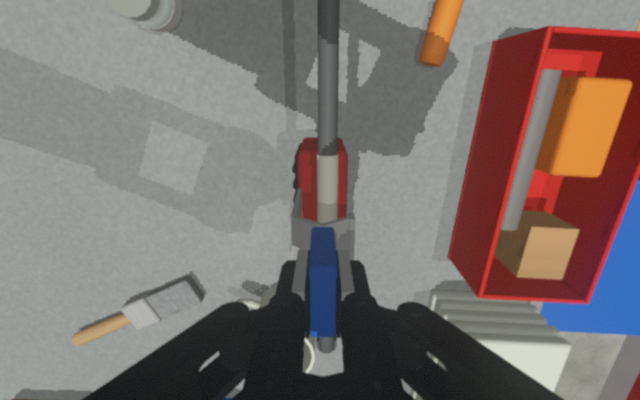

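Request:
{"name": "carry_out", "arguments": {
  "rows": [
    [[0, 0, 0, 0.05, 0, -0.3, 0], [0, 0, 0, 0, 0, -0.3, 0], [0, 0, 0, 0, 0, -0.2, 0], [0, 0, 0, 0, 0, -0.05, 0], [0, 0, 0, 0, 0, 0, 0]]
  ]
}}

```text
time: 5.85
tool_pos: [0.6302, -0.1528, 0.2765]
tool_rot: [0.707, -0.707, -0.021, 0.021]
contact_force: [1.2, -0.2, -3.5]
gripper_width: 0.126
```

Request:
{"name": "carry_out", "arguments": {
  "rows": [
    [[0, 0, 0, 0, 0, -0.02, 0], [0, 0, 0, 0, 0, 0, 0]]
  ]
}}

```text
time: 6.05
tool_pos: [0.6303, -0.1528, 0.2763]
tool_rot: [-0.707, 0.707, 0.021, -0.021]
contact_force: [0.5, -0.0, -0.8]
gripper_width: 0.134
```

Request:
{"name": "carry_out", "arguments": {
  "rows": [
    [[0, 0, 0, 0, 0, -0.03, 0], [0, 0, 0, 0, 0, 0, 0], [0, 0, 0, 0, 0, 0, 0]]
  ]
}}

```text
time: 6.35
tool_pos: [0.6308, -0.153, 0.2759]
tool_rot: [-0.707, 0.707, 0.022, -0.02]
contact_force: [0.6, 0.2, 4.5]
gripper_width: 0.128
```

```bash
python3 - <<'E'
from h import *
s=state();print(s["tool_pos"],s["contact_force"],s["ft_torque"])
crop("pics/s4.png",grab_frame("scene"),190,90,200,170,3.5)
E
```

```text
[ 0.6308 -0.153   0.2759] [0.588  0.1838 4.4801] [ 0.1495 -0.2212  0.0271]
```

View pics/s4.png

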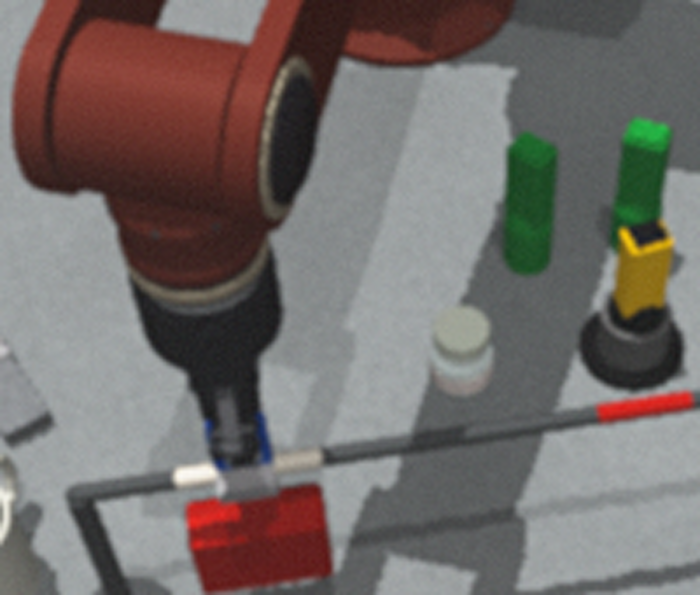

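Request:
{"name": "carry_out", "arguments": {
  "rows": [
    [[0, 0, 0, -0.015, 0.25, 0, 0], [0, 0, 0, -0.03, 0.5, 0, 0], [0, 0, 0, -0.03, 0.5, 0, 0], [0, 0, 0, -0.03, 0.5, 0, 0], [0, 0, 0, -0.03, 0.5, 0, 0]]
  ]
}}

```text
time: 6.9
tool_pos: [0.6254, -0.0638, 0.2758]
tool_rot: [-0.705, 0.709, 0.021, -0.019]
contact_force: [2.3, -5.1, 2.9]
gripper_width: 0.128
```

```bash
python3 - <<'E'
from h import *
s=state();print(s["tool_pos"],s["contact_force"],s["ft_torque"])
p=s["tool_pos"];print("perp offset",p[:2]-np.array([.6149+(p[1]-.098)*-.0589,p[1]]))
E
```

```text
[ 0.6254 -0.0638  0.2758] [ 2.2683 -5.1377  2.9124] [-0.896  -0.4966 -0.0037]
perp offset [0.001 0.   ]
```

Request:
{"name": "carry_out", "arguments": {
  "rows": [
    [[0, 0, 0, -0.03, 0.5, 0, 0], [0, 0, 0, -0.03, 0.5, 0, 0], [0, 0, 0, -0.03, 0.5, 0, 0], [0, 0, 0, -0.03, 0.5, 0, 0], [0, 0, 0, -0.03, 0.5, 0, 0]]
  ]
}}

```text
time: 7.4
tool_pos: [0.6196, 0.0363, 0.2758]
tool_rot: [-0.705, 0.708, 0.022, -0.019]
contact_force: [3.8, -5.9, 3.2]
gripper_width: 0.13
```

Request:
{"name": "carry_out", "arguments": {
  "rows": [
    [[0, 0, 0, -0.03, 0.5, 0, 0], [0, 0, 0, -0.03, 0.5, 0, 0], [0, 0, 0, -0.02, 0.3, 0, 0], [0, 0, 0, 0, 0.1, 0, 0], [0, 0, 0, 0, 0, 0, 0]]
  ]
}}

```text
time: 7.9
tool_pos: [0.6163, 0.093, 0.2758]
tool_rot: [-0.706, 0.707, 0.022, -0.02]
contact_force: [2.9, -2.1, 5.7]
gripper_width: 0.127
```

```bash
python3 - <<'E'
from h import *
s=state();print(s["tool_pos"],s["contact_force"],s["ft_torque"])
print(q2R(s["tool_rot"]))
crop("pics/s5.png",grab_frame("scene"),240,90,200,170,3.5)
crop("pics/t5.png",grab_frame("top"),240,120,130,110,5)
cv2.imwrite("pics/w6.png",grab_frame("wrist"))
E
```

```text
[0.6163 0.093  0.2758] [ 2.8694 -2.1001  5.7058] [-0.4189 -0.4874 -0.0015]
[[ 0.9982  0.0026 -0.0592]
 [ 0.0592 -0.0013  0.9982]
 [ 0.0025 -1.     -0.0015]]
```

View pics/s5.png

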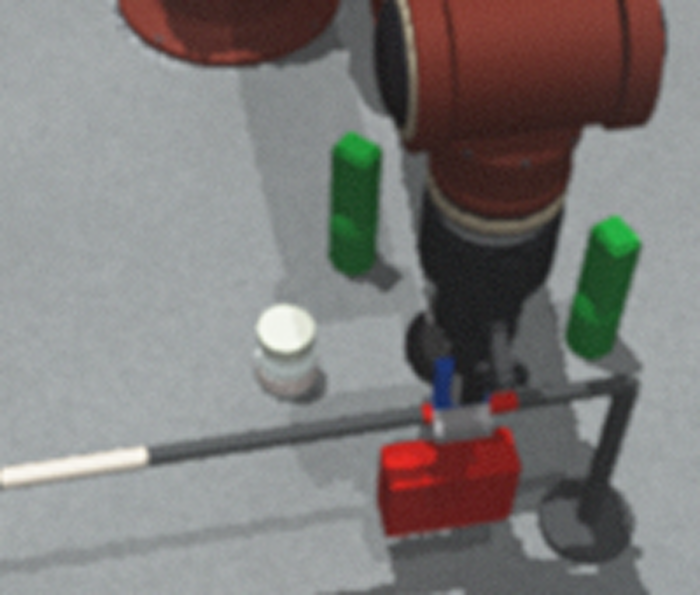

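View pics/w6.png

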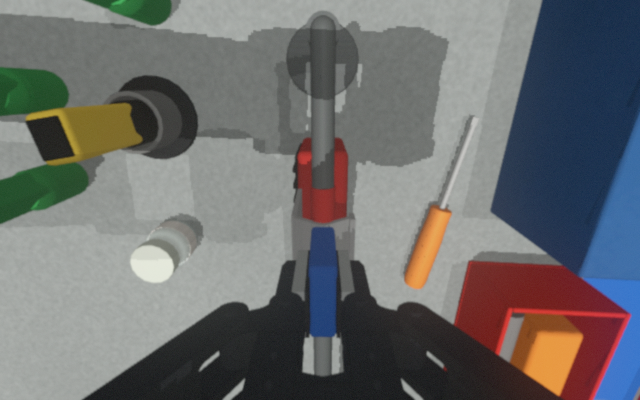

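```bash
python3 - <<'E'
from h import *
S=cam("scene");s=state();x=np.array([.998,.059,0]);y=np.array([-.059,.998,0])
c=np.array([.6149,.098,.18])
for nm,o in (("y0",0),("y-6",-.006)):
 for pts in [(.016,-.018,-.008),(.016,.018,-.008),(.018,-.045,-.055),(.018,.045,-.055),(.018,-.045,-.125),(.018,.045,-.125)]:
  u,v=proj(S,c+x*pts[0]+y*(pts[1]+o)+[0,0,pts[2]]);print(nm,pts,(u-240)*3.5,(v-90)*3.5)
E
```

```text
y0 (0.016, -0.018, -0.008) 447.06822035516905 438.72870827684244
y0 (0.016, 0.018, -0.008) 502.46939029769544 430.0844691892271
y0 (0.018, -0.045, -0.055) 401.7566527392917 486.4314267298867
y0 (0.018, 0.045, -0.055) 535.1853361323319 465.28497292874937
y0 (0.018, -0.045, -0.125) 396.0374880915762 538.6670889165905
y0 (0.018, 0.045, -0.125) 522.3713061257222 518.250151230169
y-6 (0.016, -0.018, -0.008) 437.7993891222535 440.1752439760705
y-6 (0.016, 0.018, -0.008) 493.26082058113866 431.52105384405644
y-6 (0.018, -0.045, -0.055) 392.78570974075075 487.8542617689453
y-6 (0.018, 0.045, -0.055) 526.3547079671179 466.6835713549867
y-6 (0.018, -0.045, -0.125) 387.54708468769957 540.0406372650802
y-6 (0.018, 0.045, -0.125) 514.0073031172885 519.6006561691936
```

View pics/t5.png

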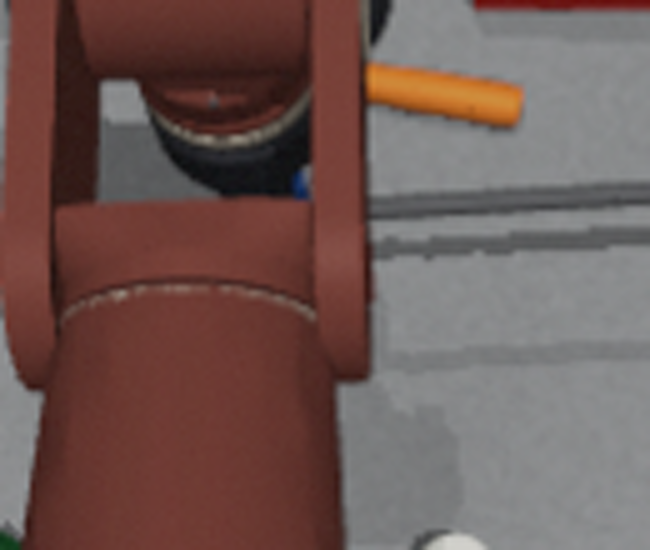

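Request:
{"name": "carry_out", "arguments": {
  "rows": [
    [[0, 0, 0, -0.01, 0.17, 0, 0], [0, 0, 0, 0, 0, 0.02, 0], [0, 0, 0, 0, 0, 0, 0]]
  ]
}}

```text
time: 8.35
tool_pos: [0.6159, 0.0992, 0.2758]
tool_rot: [-0.706, 0.707, 0.021, -0.02]
contact_force: [3.9, -2.9, 2.7]
gripper_width: 0.133
```

```bash
python3 - <<'E'
from h import *
s=state();print(s["tool_pos"],s["contact_force"],s["ft_torque"])
E
```

```text
[0.6159 0.0992 0.2758] [ 3.862  -2.8668  2.7106] [-0.5434 -0.8283  0.0211]
```

Request:
{"name": "carry_out", "arguments": {
  "rows": [
    [[0, 0, 0, 0, 0, 0, 45], [0, 0, 0, 0, 0, 0, 45], [0, 0, 0, 0, 0, 0, 45], [0, 0, 0, 0, 0, 0, 45], [0, 0, 0, 0, 0, 0, 45]]
  ]
}}

```text
time: 8.85
tool_pos: [0.615, 0.1001, 0.2751]
tool_rot: [0.707, -0.707, -0.021, 0.021]
contact_force: [1.3, 0.2, 0.3]
gripper_width: 0.527
```

```bash
python3 - <<'E'
from h import *
s=state();print(s["tool_pos"],s["contact_force"],s["ft_torque"])
crop("pics/s6.png",grab_frame("scene"),240,90,200,170,3.5)
cv2.imwrite("pics/w7.png",grab_frame("wrist"))
E
```

```text
[0.615  0.1001 0.2751] [1.3176 0.2067 0.2519] [-0.0208  0.0783 -0.0015]
```

View pics/s6.png

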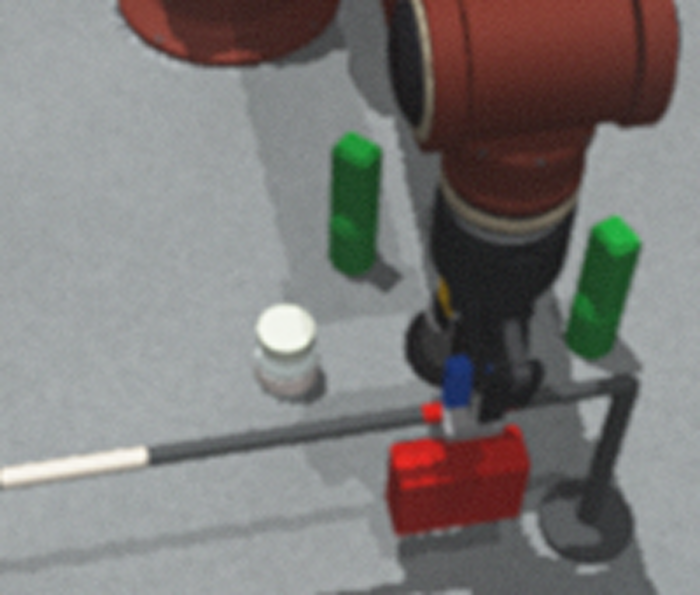

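View pics/w7.png

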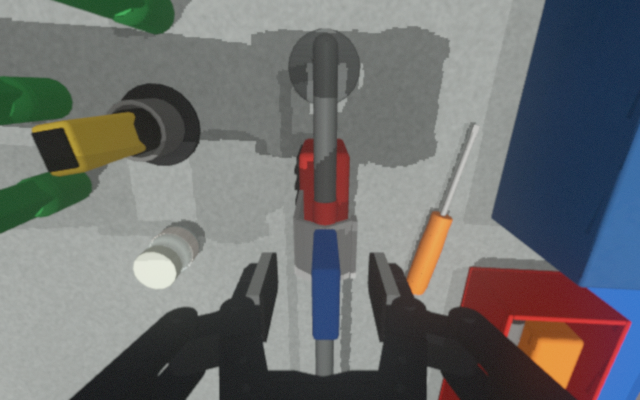

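Request:
{"name": "carry_out", "arguments": {
  "rows": [
    [[0, 0, 0, 0, 0, 0.5, 45], [0, 0, 0, 0, 0, 0.8, 45], [0, 0, 0, 0, 0, 0.6, 45], [0, 0, 0.5, -0.7, 0.1, 0, 60], [0, 0, 0.5, -0.8, 0.2, 0, 60]]
  ]
}}

```text
time: 9.45
tool_pos: [0.5554, 0.1117, 0.3529]
tool_rot: [0.706, -0.706, -0.046, 0.045]
contact_force: [-0.1, -0.2, -0.2]
gripper_width: 0.703
```

Request:
{"name": "carry_out", "arguments": {
  "rows": [
    [[0, 0, 0.5, -0.8, 0.2, 0, 60], [0, 0, 0.5, -0.8, 0.2, 0, 60], [0, 0, 0.6, -0.8, 0.2, 0, 60], [0, 0, 0, -0.4, 0, -0.3, 60], [0, 0, 0, 0, 0, 0, 60]]
  ]
}}

```text
time: 9.95
tool_pos: [0.4414, 0.1362, 0.3383]
tool_rot: [0.702, -0.702, -0.085, 0.086]
contact_force: [-0.4, -0.4, -1.0]
gripper_width: 0.702
```

```bash
python3 - <<'E'
from h import *
plan([.97,.24,0],[.4413,.1365,.164])
cv2.imwrite("pics/w8.png",grab_frame("wrist"))
cv2.imwrite("pics/s8.png",grab_frame("scene"))
E
```

```text
sign 1 turn total units [ 0.0009 -0.0211  0.0148] j [ 0.138  -0.3708  1.9326  0.0001  1.5813 -0.1035]
sign -1 turn total units [ -0.0332  -0.0015 -44.9852] j [ 0.138  -0.3708  1.9326  0.0001  1.5813 -0.1035]
shift units [-0.002   0.0065 -4.3584] pos [0.4414 0.1362 0.3383]
```

View pics/w8.png

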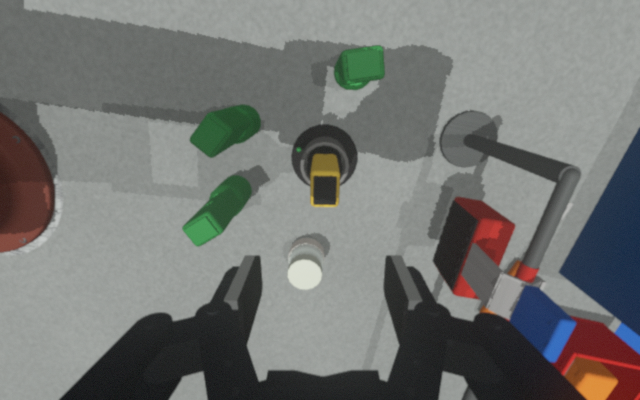

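View pics/s8.png

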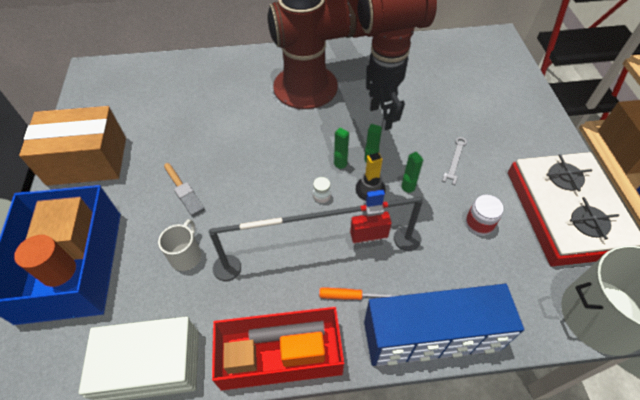

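```bash
python3 - <<'E'
from h import *
im=cv2.imread("pics/w8.png"); crop("pics/w8c.png",im,285,120,80,95,6)
C=cam("wrist");print(atz(C,325,190,.14))
E
```

```text
[0.446  0.1382 0.14  ]
```

View pics/w8c.png

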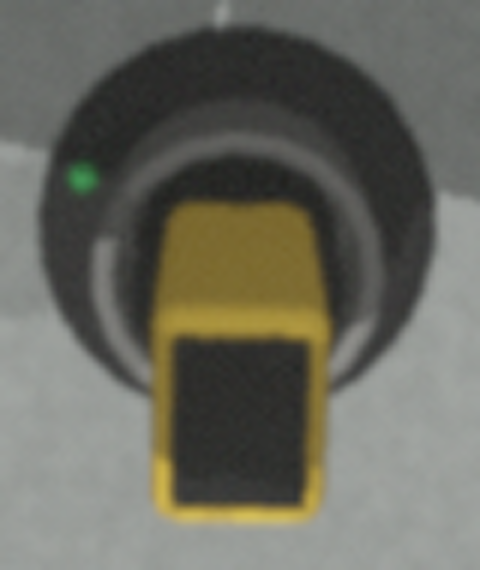

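Request:
{"name": "carry_out", "arguments": {
  "rows": [
    [[0, 0, 0, 0.05, 0.02, -0.8, 60], [0, 0, 0, 0, 0, -0.8, 60], [0, 0, 0, 0, 0, -0.5, 60], [0, 0, 0, 0, 0, 0, 60]]
  ]
}}

```text
time: 10.45
tool_pos: [0.4446, 0.1363, 0.2522]
tool_rot: [-0.702, 0.702, 0.082, -0.087]
contact_force: [0.3, 0.0, 0.4]
gripper_width: 0.701
```

```bash
python3 - <<'E'
from h import *
plan([.97,.24,0],[.4435,.137,.164])
cv2.imwrite("pics/w9.png",grab_frame("wrist"))
E
```

```text
sign 1 turn total units [ 0.014  -0.0933  0.0401] j [ 0.1372 -0.3059  2.0262 -0.0001  1.4279 -0.1025]
sign -1 turn total units [ -0.1464  -0.022  -44.9597] j [ 0.1372 -0.3059  2.0262 -0.0001  1.4279 -0.1025]
shift units [-0.0272  0.0177 -2.2058] pos [0.4446 0.1363 0.2522]
```

View pics/w9.png

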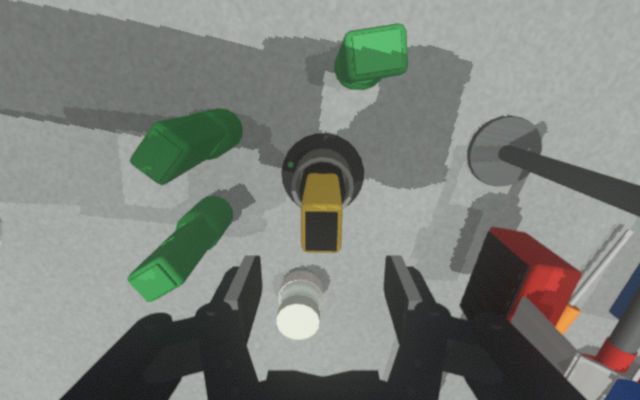

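Request:
{"name": "carry_out", "arguments": {
  "rows": [
    [[0, 0, 0, 0, 0.03, -0.7, 60], [0, 0, 0, 0, 0, -0.7, 60], [0, 0, 0, 0, 0, -0.6, 60], [0, 0, 0, 0, 0, -0.2, 60], [0, 0, 0, 0, 0, 0, 60]]
  ]
}}

```text
time: 11.0
tool_pos: [0.4458, 0.1379, 0.1679]
tool_rot: [-0.702, 0.702, 0.085, -0.085]
contact_force: [0.2, 0.3, 0.8]
gripper_width: 0.704
```

```bash
python3 - <<'E'
from h import *
plan([.97,.24,0],[.4435,.137,.164]);print(state()["contact_force"])
cv2.imwrite("pics/w10.png",grab_frame("wrist"))
E
```

```text
sign 1 turn total units [ 0.0006 -0.004   0.0342] j [ 0.1403 -0.2112  2.0973 -0.      1.2558 -0.0998]
sign -1 turn total units [ -0.0062  -0.001  -44.9658] j [ 0.1403 -0.2112  2.0973 -0.      1.2558 -0.0998]
shift units [-0.0579 -0.0226 -0.0981] pos [0.4458 0.1379 0.1679]
[0.2031 0.3477 0.754 ]
```

View pics/w10.png

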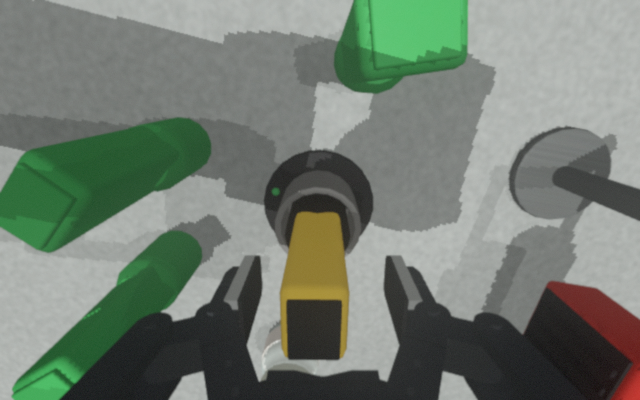

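Request:
{"name": "carry_out", "arguments": {
  "rows": [
    [[0, 0, 0, -0.07, -0.02, -0.1, 50], [0, 0, 0, 0, 0, 0, 0], [0, 0, 0, 0, 0, 0, 0], [0, 0, 0, 0, 0, 0, 0], [0, 0, 0, 0, 0, 0, 0]]
  ]
}}

```text
time: 11.55
tool_pos: [0.443, 0.1372, 0.1646]
tool_rot: [-0.702, 0.702, 0.085, -0.084]
contact_force: [-1.5, -0.6, 5.1]
gripper_width: 0.296
```

Request:
{"name": "carry_out", "arguments": {
  "rows": [
    [[0, 0, 0, 0, 0, 0, 0], [0, 0, 0, 0, 0, 0, 0], [0, 0, 0, 0, 0, 0.2, 0]]
  ]
}}

```text
time: 11.85
tool_pos: [0.4416, 0.1371, 0.1705]
tool_rot: [0.702, -0.702, -0.084, 0.086]
contact_force: [0.9, -0.2, -2.4]
gripper_width: 0.291
```

```bash
python3 - <<'E'
from h import *
s=state();print(s["tool_pos"],s["contact_force"],s["gripper_width"])
cv2.imwrite("pics/w11.png",grab_frame("wrist"))
E
```

```text
[0.4416 0.1371 0.1705] [ 0.8646 -0.1846 -2.4381] 0.29137836313492405
```

View pics/w11.png

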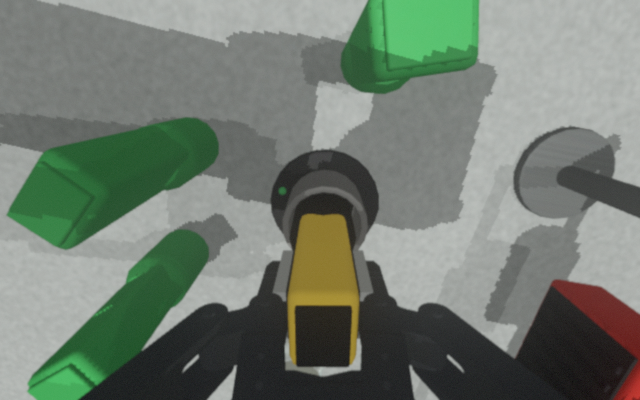

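Request:
{"name": "carry_out", "arguments": {
  "rows": [
    [[0, 0, 0, 0, 0, 0.4, 0], [0, 0, 0, 0, 0, 0.5, 0], [0, 0, 0, 0, 0, 0.5, 0], [0, 0, 0, 0, 0, 0.5, 0], [0, 0, 0, 0, 0, 0.2, 0]]
  ]
}}

```text
time: 12.4
tool_pos: [0.4431, 0.1373, 0.2573]
tool_rot: [0.702, -0.702, -0.086, 0.084]
contact_force: [0.5, 0.4, -2.3]
gripper_width: 0.293
```

Request:
{"name": "carry_out", "arguments": {
  "rows": [
    [[0, 0, 0, 0, 0, 0, 0], [0, 0, 0, 0, 0, 0, 0]]
  ]
}}

```text
time: 12.6
tool_pos: [0.442, 0.1371, 0.2543]
tool_rot: [-0.702, 0.702, 0.084, -0.085]
contact_force: [-0.7, -0.5, -1.9]
gripper_width: 0.299
```

```bash
python3 - <<'E'
from h import *
s=state();print(s["tool_pos"],s["contact_force"],s["gripper_width"],s["joint_pos"])
crop("pics/s9.png",grab_frame("scene"),280,80,180,160,3.5)
L=.1566
face=np.array([.6149,.098,.18])-.02*np.array([.998,.059,0])-[0,0,.09]
for lean in(35,45):
  a=np.radians(lean)
  b=np.array([np.sin(a)*np.cos(.059),np.sin(a)*np.sin(.059),-np.cos(a)])
  for d in (.12,.15):
    print(lean,d,"tcp",face-b*(d+L),"lens",face-b*d); plan([np.cos(.059)*np.cos(a),np.sin(.059)*np.cos(a),np.sin(a)],face-b*(d+L),b)
E
```

```text
[0.442  0.1371 0.2543] [-0.6742 -0.5465 -1.9256] 0.29930204740177685 [ 0.1397 -0.3168  2.0311  0.      1.4289 -0.1007]
35 0.12 tcp [0.4366 0.0875 0.3166] lens [0.5262 0.0928 0.1883]
sign 1 turn total units [ 1.3085 -8.7002 -2.5173] j [ 0.1397 -0.3164  2.0316  0.      1.429  -0.1007]
sign -1 turn total units [-12.6394  -1.9117  40.5556] j [ 0.1397 -0.3164  2.0316  0.      1.429  -0.1007]
shift units [-0.131  -1.2394  1.5669] pos [0.4418 0.137  0.2539]
35 0.15 tcp [0.4194 0.0865 0.3412] lens [0.5091 0.0917 0.2129]
sign 1 turn total units [ 1.3085 -8.7002 -2.5173] j [ 0.1397 -0.3164  2.0316  0.      1.429  -0.1007]
sign -1 turn total units [-12.6394  -1.9117  40.5556] j [ 0.1397 -0.3164  2.0316  0.      1.429  -0.1007]
shift units [-0.5604 -1.2648  2.1813] pos [0.4418 0.137  0.2539]
45 0.12 tcp [0.3997 0.0853 0.2856] lens [0.5102 0.0918 0.1749]
sign 1 turn total units [  1.6819 -11.1753  -2.4637] j [ 0.1397 -0.3164  2.0316  0.      1.429  -0.1007]
sign -1 turn total units [-16.1266  -2.4375  39.3544] j [ 0.1397 -0.3164  2.0316  0.      1.429  -0.1007]
shift units [-1.0527 -1.2939  0.7921] pos [0.4418 0.137  0.2539]
45 0.15 tcp [0.3785 0.084  0.3068] lens [0.4891 0.0906 0.1961]
sign 1 turn total units [  1.6819 -11.1753  -2.4637] j [ 0.1397 -0.3164  2.0316  0.      1.429  -0.1007]
sign -1 turn total units [-16.1266  -2.4375  39.3544] j [ 0.1397 -0.3164  2.0316  0.      1.429  -0.1007]
shift units [-1.5821 -1.3251  1.3224] pos [0.4418 0.137  0.2539]
```

View pics/s9.png

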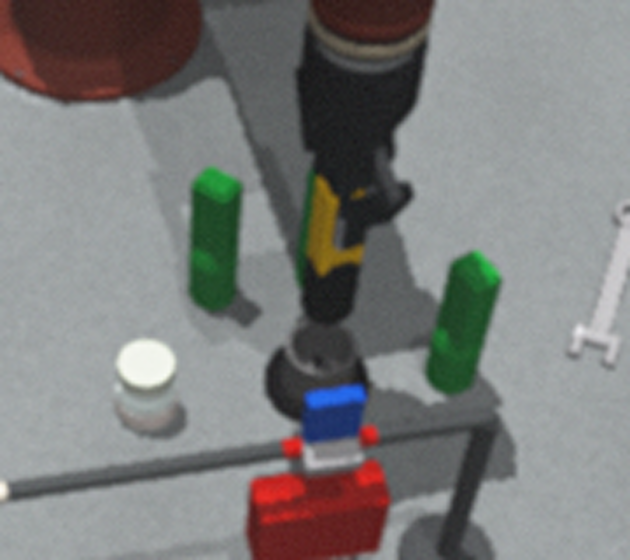

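Request:
{"name": "carry_out", "arguments": {
  "rows": [
    [[0.14, -0.93, -0.2, -0.1, -0.1, 0.2, 0], [0.14, -0.93, -0.2, -0.1, -0.1, 0.2, 0], [0.14, -0.93, -0.2, -0.1, -0.1, 0.2, 0], [0.14, -0.93, -0.2, -0.1, -0.1, 0.1, 0], [0.14, -0.93, -0.2, -0.1, -0.1, 0.1, 0]]
  ]
}}

```text
time: 13.15
tool_pos: [0.4218, 0.1169, 0.2861]
tool_rot: [0.699, -0.692, -0.174, -0.056]
contact_force: [-0.4, -0.7, -2.5]
gripper_width: 0.294
```

```bash
cat > fin.py <<'E'
from h import *
L=.1566
face=np.array([.6149,.098,.18])-.02*np.array([.998,.059,0])-[0,0,.09]
def fin(lean=45,d=.13):
  a=np.radians(lean)
  b=np.array([np.sin(a)*np.cos(.059),np.sin(a)*np.sin(.059),-np.cos(a)])
  s=state();A=q2R(s["tool_rot"]);lens=s["tool_pos"]+A[:,1]*L
  print("lens",lens,"lean",np.degrees(np.arccos(-A[2,1])),"face in tool x,z:",(face-lens)@A[:,0],(face-lens)@A[:,2],"dist",(face-lens)@A[:,1],"grip",s["gripper_width"],s["contact_force"])
  plan([np.cos(.059)*np.cos(a),np.sin(.059)*np.cos(a),np.sin(a)],face-b*(d+L),b)
E
python3 -c "
from fin import *
fin()"
```

```text
lens [0.4719 0.1227 0.1378] lean 18.789912790420278 face in tool x,z: 0.09517200525815536 -0.0450304088826387 dist 0.08367916399071348 grip 0.29372831385714443 [-0.4295 -0.7324 -2.484 ]
sign 1 turn total units [ 0.9872 -6.4921 -1.4535] j [ 0.0976 -0.6082  2.1959  0.0056  1.226  -0.0728]
sign -1 turn total units [-22.9254  -2.2633  36.9685] j [ 0.0976 -0.6082  2.1959  0.0056  1.226  -0.0728]
shift units [-0.7294 -0.8019  0.1648] pos [0.4218 0.1169 0.2861]
```

```bash
python3 -c "
from fin import *
fin(40,.12)
fin(42,.12)"
```

```text
lens [0.4719 0.1227 0.1378] lean 18.789912790420278 face in tool x,z: 0.09517200525815536 -0.0450304088826387 dist 0.08367916399071348 grip 0.29372831385714443 [-0.4295 -0.7324 -2.484 ]
sign 1 turn total units [ 0.8481 -5.2494 -1.474 ] j [ 0.0976 -0.6082  2.1959  0.0056  1.226  -0.0728]
sign -1 turn total units [-21.2883  -2.0695  37.9176] j [ 0.0976 -0.6082  2.1959  0.0056  1.226  -0.0728]
shift units [-0.1089 -0.7652  0.3956] pos [0.4218 0.1169 0.2861]
lens [0.4719 0.1227 0.1378] lean 18.789912790420278 face in tool x,z: 0.09517200525815536 -0.0450304088826387 dist 0.08367916399071348 grip 0.29372831385714443 [-0.4295 -0.7324 -2.484 ]
sign 1 turn total units [ 0.9038 -5.7464 -1.466 ] j [ 0.0976 -0.6082  2.1959  0.0056  1.226  -0.0728]
sign -1 turn total units [-21.9478  -2.1474  37.5464] j [ 0.0976 -0.6082  2.1959  0.0056  1.226  -0.0728]
shift units [-0.2908 -0.776   0.2372] pos [0.4218 0.1169 0.2861]
```

Aim for 42° lean, 12 cm.

Request:
{"name": "carry_out", "arguments": {
  "rows": [
    [[0.15, -0.95, -0.24, -0.05, -0.13, 0.04, 0], [0.15, -0.95, -0.24, -0.05, -0.13, 0.04, 0], [0.15, -0.95, -0.24, -0.05, -0.13, 0.04, 0], [0.15, -0.95, -0.24, -0.05, -0.13, 0.04, 0], [0, 0, 0, 0, 0, 0, 0]]
  ]
}}

```text
time: 13.65
tool_pos: [0.4132, 0.096, 0.2914]
tool_rot: [0.681, -0.669, -0.24, -0.173]
contact_force: [-0.7, -1.4, -1.6]
gripper_width: 0.294
```

```bash
python3 -c "
from fin import *
fin(42,.12)"
```

```text
lens [0.5005 0.1029 0.1616] lean 33.98426983000242 face in tool x,z: 0.03741943189889867 -0.014166336039097815 dist 0.11170844603086272 grip 0.29413871996549357 [-0.7087 -1.3976 -1.6126]
sign 1 turn total units [ 0.312  -1.9872 -0.5031] j [ 0.0424 -0.8228  2.3435  0.0236  1.0282 -0.0619]
sign -1 turn total units [-27.326   -1.913   35.0653] j [ 0.0424 -0.8228  2.3435  0.0236  1.0282 -0.0619]
shift units [-0.0759 -0.2519  0.1036] pos [0.4132 0.096  0.2914]
```

Request:
{"name": "carry_out", "arguments": {
  "rows": [
    [[0.11, -0.67, -0.17, -0.02, -0.09, 0.04, 0], [0.1, -0.66, -0.17, -0.03, -0.08, 0.03, 0], [0.1, -0.66, -0.16, -0.03, -0.08, 0.03, 0], [0, 0, 0, 0, 0, 0, 0], [0, 0, 0, 0, 0, 0, 0]]
  ]
}}

```text
time: 14.15
tool_pos: [0.4111, 0.0865, 0.2971]
tool_rot: [0.667, -0.652, -0.273, -0.234]
contact_force: [-0.6, 0.5, -1.1]
gripper_width: 0.299
```

```bash
python3 - <<'E'
from fin import *
fin(42,.12)
print(np.abs(state()["joint_vel"]).max())
cv2.imwrite("pics/w12.png",grab_frame("wrist"))
crop("pics/s12.png",grab_frame("scene"),280,80,180,160,4)
crop("pics/t12.png",grab_frame("top"),210,130,170,150,4)
fin(42,.12)
E
```

```text
lens [0.5158 0.0927 0.1808] lean 42.02109693649561 face in tool x,z: -0.0018966855955704159 -0.0006748923099215688 dist 0.12049670007803183 grip 0.29886176735951614 [-0.555   0.4831 -1.065 ]
sign 1 turn total units [ 0.0031  0.0055 -0.0178] j [ 0.0145 -0.9305  2.4136  0.0381  0.9259 -0.0571]
sign -1 turn total units [-30.0534  -1.7899  33.4244] j [ 0.0145 -0.9305  2.4136  0.0381  0.9259 -0.0571]
shift units [-0.0242 -0.0139 -0.0393] pos [0.4111 0.0865 0.2971]
0.013205633120166992
lens [0.5162 0.0928 0.1816] lean 42.10326446139807 face in tool x,z: -0.002948361170086893 -0.0007113338555566598 dist 0.12080707472479961 grip 0.2997016334549369 [ 0.7239  0.2885 -2.6419]
sign 1 turn total units [ 0.0024  0.026  -0.0187] j [ 0.0146 -0.9304  2.4128  0.0381  0.9252 -0.0571]
sign -1 turn total units [-30.0766  -1.7917  33.4021] j [ 0.0146 -0.9304  2.4128  0.0381  0.9252 -0.0571]
shift units [-0.0311 -0.0151 -0.056 ] pos [0.4114 0.0865 0.2978]
```

View pics/w12.png

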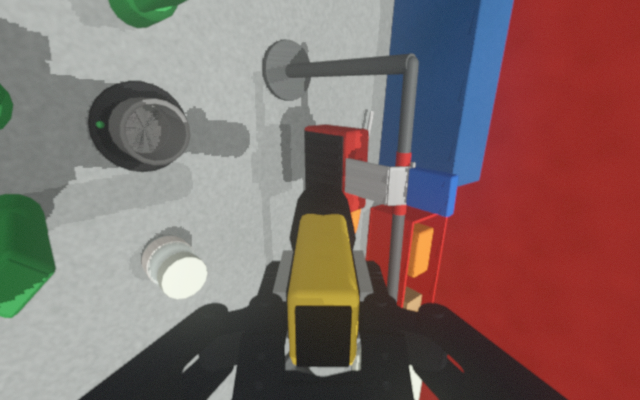

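View pics/s12.png

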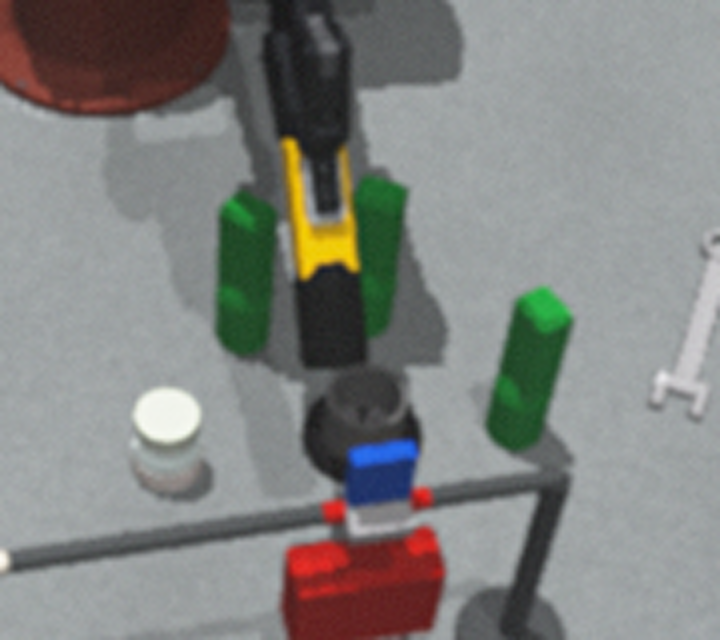

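View pics/t12.png

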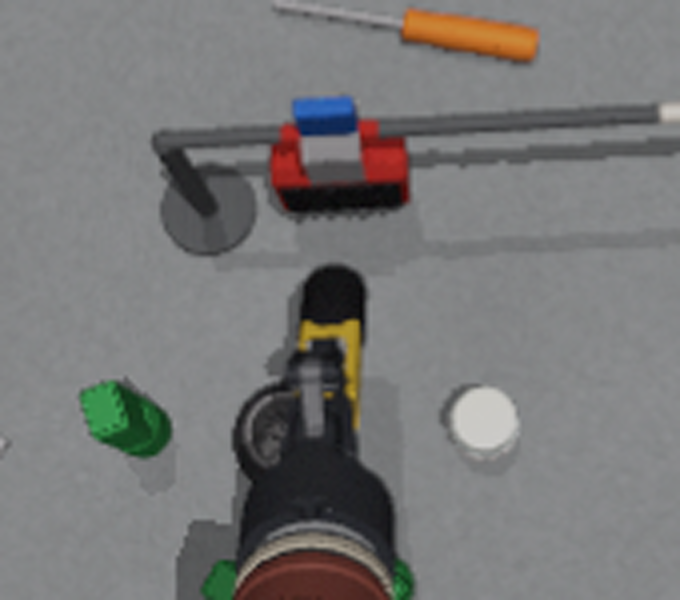

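```bash
python3 - <<'E'
from fin import *
s=state();A=q2R(s["tool_rot"]);p=s["tool_pos"]
T=cam("top");S=cam("scene")
for nm,d in (("lens",L),("headtop",L-.046),("tail",L-.132)):
  for ox,oz in((0,0),(.02,0),(-.02,0),(0,.02),(0,-.02)):
    P=p+A[:,1]*d+A[:,0]*ox+A[:,2]*oz
    u,v=proj(T,P);a,b=proj(S,P)
    print(nm,ox,oz,"top",round((u-210)*4),round((v-130)*4),"scene",round((a-280)*4),round((b-80)*4))
u,v=proj(T,face);print("face",(u-210)*4,(v-130)*4)
E
```

```text
lens 0 0 top 333 286 scene 337 365
lens 0.02 0 top 330 258 scene 345 371
lens -0.02 0 top 336 314 scene 330 360
lens 0 0.02 top 300 288 scene 370 360
lens 0 -0.02 top 366 284 scene 304 370
headtop 0 0 top 330 327 scene 329 287
headtop 0.02 0 top 327 297 scene 337 291
headtop -0.02 0 top 333 355 scene 322 283
headtop 0 0.02 top 296 329 scene 363 282
headtop 0 -0.02 top 364 325 scene 295 292
tail 0 0 top 324 413 scene 314 137
tail 0.02 0 top 321 382 scene 321 138
tail -0.02 0 top 328 443 scene 306 136
tail 0 0.02 top 287 415 scene 348 132
tail 0 -0.02 top 361 411 scene 279 142
face 340.8202499056374 197.54334666325997
```

Request:
{"name": "carry_out", "arguments": {
  "rows": [
    [[0, 0, 0, 0, 0, 0, 0], [0, 0, 0, 0, 0, 0, 0], [0, 0, 0, 0, 0, 0, 0]]
  ]
}}

```text
time: 14.6
tool_pos: [0.4113, 0.0864, 0.2979]
tool_rot: [0.667, -0.652, -0.274, -0.234]
contact_force: [-0.7, -0.8, -1.7]
gripper_width: 0.3
```

```bash
python3 - <<'E'
from fin import *
fin(42,.12); print(np.abs(state()["joint_vel"]).max()); print(job_done())
E
```

```text
lens [0.5162 0.0927 0.1818] lean 42.17141780521949 face in tool x,z: -0.0032498797527410264 -0.0005665984287099616 dist 0.12095859025585977 grip 0.2999098720997196 [-0.6929 -0.7931 -1.6578]
sign 1 turn total units [ 0.0012  0.043  -0.0147] j [ 0.0143 -0.9317  2.4135  0.0382  0.9247 -0.057 ]
sign -1 turn total units [-30.0988  -1.7889  33.3865] j [ 0.0143 -0.9317  2.4135  0.0382  0.9247 -0.057 ]
shift units [-0.0281 -0.0125 -0.0584] pos [0.4113 0.0864 0.2979]
0.0025179076265174904
the job is handed in; nothing more can be done
None
```

I hung the hanger on the rail at the white band, slid it to the red band with the ribbed face towards the robot, and let go. I then drew the lamp straight up out of its cradle, leaned it over and handed in at about 14.6 s; no verdict was reported.

- **Hanger:** the scene picture shows it about 1 mm from the red band's middle, seated, with the gripper clear of it. No bystander had visibly moved in the last full scene picture, taken before the lamp grasp.
- **Lamp:** it is gripped and still, leaning 42° with the lens about 0.18 m up and about 12 cm from the ribbed face. I stopped at 42° rather than 45° because joint 2 was nearing its limit.
- **Aim:** the arm readings put the beam about 3 mm from the face's middle. The last pictures differ from my predicted positions by about 2 to 3 mm (lens and face), inside the 28 mm allowed.
- **Contact:** the last pictures show no contact between the lamp and the cradle, rail or hanger. I saw no failed checks.

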